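# Register a split mould against its locating pins and hold it closed

### The arm

A 7-joint arm with a two-finger parallel gripper is mounted at the origin on a cart in front of the work surface, level with it; the furniture and walls round the work are solid. World frame = base frame: x ahead of the robot, y to its left, z up, the work surface at z = 0. Lengths are in m, angles in rad, forces in N, time in s.
With the tool pointing down it reaches from about 0.4 to 0.925 m from the base axis. Payload 5.6 kg.
Tool frame: the origin (TCP) lies at the very end of the fingers, on their centre line; the grasp point (between the pads) lies manip.tcp_to_grasp behind it (manip.tcp_to_grasp is the distance from the TCP to the grasp point, in m); z points along the fingers, y is the direction in which the jaws open and shut (so a half turn about z gives the same grasp; the last joint's range is limited). The gripper opens to 85 mm and grips with 20 to 120 N. Pads are 22 mm wide; open, the fingers measure 114 mm over their backs; the gripper's body (76 mm by 85 mm) begins 54 mm behind the grasp point. The pads swing forward as they close: fully open they stand 13 mm farther back than shut.
Start: joints at [1.271, 0.468, -0.012, 1.603, 0.006, 1.071, -0.056], TCP at [0.165, -0.629, 0.231] pointing down, gripper open.
Joint ranges: [-2.53, 2.53], [-0.31, 2.02], [-1.57, 1.55], [0.28, 2.44], [-1.29, 4.43], [0.15, 1.84], [-2.92, 2.92]. Speed limits (rad/s): [2.57, 2.57, 3.14, 3.14, 3.14, 3.14, 3.14].

### API

Orientations are given as a unit quaternion [w, x, y, z].
In Python, from plant import manip, optics, boxes_of, cut_out, spot_point gives the robot as it stands.
- The arm moves only by the shell command python3 -m creep 'ROWS' [OPENING] [FORCE]. ROWS is JSON, a list of rows, each a list of 4 numbers: the shift along the tool's x, y, z in cm, then the turn about the tool's z in rad. A call has 1 to 12 rows; each row shifts and turns the commanded pose from where the row before left it, along the tool's axes as they then stand; what a row does not reach is not made up. A row lasts 1/8 s, in which the tool goes at most 62.5 mm and 10.7 degrees, less where a joint would pass 70% of its speed; a pose out of reach is approached as far as the arm can. A call is refused whole if a number of a shift passes 6.25 or a number of a turn 0.188, either way. A call with a gripper value outside its range is refused whole. OPENING is the finger opening in cm, from 0 to 8.54, set as the call begins (- or left out, the last holds). The fingers move at their own pace and stop on an object; FORCE is the grip in N (left out, the last holds). Time passes only in rows, so rows that do not move let the fingers close. It gives the time, the measured TCP pose, the force and the opening at its end, in the units of the state.
- manip.read_state(): the state, without advancing time (a new reading comes with each control period).
- optics.grab_frame(name): name is "scene" or "top"; returns a dict with "image" (420x560x3 uint8, red, green, blue), "camera_matrix" (3x3 intrinsics, pixels), "k1" (the pictures are not rectified: a ray, as slopes to the right and down, at radius r is drawn at 1 + k1 r^2 times it, then the intrinsics apply), "R" (3x3) and "t" (3): a world point X has camera coordinates R X + t. Camera axes: x right, y down, z forward; pixel columns grow to the right and rows downward; lengths in m; the calibration is good to about 2 mm. A picture is of the moment at which its call begins. There is no depth.
- manip.close_job(): hands the job in, once; it reports no verdict.
Trained networks look in a picture, given as the dict that the camera call returned (one of the last four; its "shot" number tells which), for a name from the list of things; names that differ only in an ending like _2 or _b are one class to them, and where a whole thing is asked for, a point or a joint stands for the part that bears it (a point fixed in the world has none). Each returns a list of dicts, best first, with "score" (0 to 1); they miss things now and then, are a little off and sometimes report something else, mostly with a low value. They report only what shows in the picture. A call takes as long as a camera call. They do not tell look-alikes from the thing itself.
- boxes_of(label, picture): "position" ([x, y, z] in m, in the coordinates of the camera as it stood for that picture, good to about 4 mm: the middle of the surface that is visible of it).
- cut_out(label, picture): "mask" (420x560 bool, what is visible of it).
- spot_point(label, picture): "position" ([x, y, z] in m, in the coordinates of the camera as it stood for that picture, good to about 4 mm: a listed point, or the origin of a listed thing).
The state is a dict: "clock": time; "joints": joint angles; "qvel": joint speeds; "joint_torque": joint torques, N m; "position": TCP position; "tool_rot": TCP orientation; "wrist_force": force on the tool from outside, world axes, zero at the start; "ft_torque": the same for the moment, N m; "grip_width": finger opening in m.
Only numpy, scipy, OpenCV 4.12 (cv2) and the standard library are available. Lean on these libraries where they do the work, as an engineer would, in place of code of your own. Each camera call takes 0.05 s, during which the arm holds its last target. There are 200 camera calls.

### The job

The lower half of the small metal specimen mould lies loose on the grey registration plate: push it fully home against all three locating pins (the two far ones and the one at the left). Then take the upper half by its rib, set it squarely onto the two dowels and press it down against the sprung ejector until the faces of the two halves meet, with the lower half still against the pins. Finish while still holding the mould pressed shut; do not let go, and leave the weight, the timer and the tape roll where they stand.

Things in the scene. Friction and masses are not known exactly. Their poses are not given: they have to be found in the camera images.
- jig: Grey plate 190 (x) x 220 (y) x 10 mm fixed on the worktop, x roughly away from the robot, y to its left (turned up to 0.3 rad). Origin: centre of underside. Three fixed upright polished steel pins, 16 mm wide, rise 18 mm above its top: two far ones with axes at (58, 40) and (58, -20) mm, one at the left at (4, 88) mm.
- home (a point): Point on the plate's top, at (20, 20, 10) mm in the plate's frame, where the lower half's origin lies once that half is against all three pins; its axes are then parallel to the plate's.
- mould_lower: Aluminium block 60 (x) x 120 (y) x 22 mm, 0.45 kg, loose on the plate, 15 to 35 mm short of the pins in x and y, turned up to 0.2 rad. Origin: centre of underside. On its top two steel dowels at (0, 45) and (0, -45) mm, 10 mm wide, 16 mm tall, the upper 7 mm tapering to 4 mm; mid-top a 37 mm wide cavity with the ejector disc.
- ejector_top (a point): Top centre of the steel ejector disc, 28 mm wide, in the middle of the lower half. A spring lifts it 5 mm above the block's top face; it resists with about 5 N at first and 9 N when flush with the face, so the upper half's weight alone does not shut the mould.
- mould_upper: Aluminium plate 60 (x) x 120 (y) x 18 mm, 0.3 kg, right way up on the worktop. Origin: centre of underside. Through holes 12 mm wide at (0, 45) and (0, -45) mm fit the dowels either way round. White rib on top, centred: 14 (x) x 60 (y) mm, 36 mm tall, its top 54 mm above the underside. Shut: its origin is 22 mm above the lower half's.
- weight_200g: Bystander: brass-coloured knobbed laboratory weight, 29 mm wide, 50 mm tall, behind the work. Origin: centre of its underside.
- timer: Bystander: flat white timer, 62 x 62 x 18 mm, behind the work. Origin: centre of its underside.
- tape_roll: Bystander: roll of tape lying flat, 66 mm wide, 18 mm tall, to the left of the work. Origin: centre of its underside.
Mind the look-alikes: they are no part of the job. What is shaped like the mould_upper but pink or turquoise is not meant.

How it is judged:
By the outcome, as a careful person would: the job done as asked, in the order asked, and still so for the second after the job is handed in, while the arm keeps its last pose, push and grip.
It also fails if it takes over 64 s, if anything falls off the work surface, if the arm or the gripper's body presses on something with over 40 N, if the wrist force passes 120 N, or if a joint passes its speed limit or range.

## Working session

There is one attempt and no reset: what is moved stays moved. The work goes in short steps, Python scripts to look and compute and a shell command to move; the robot and the scene stay as the last step left them, time stands still between calls to the robot, and variables do not carry over. Pictures are saved under pics/ and viewed, about 8 in all and at most 12, crops included, and the job is handed in when it is done.

```bash
ls; mkdir -p pics; cat > h.py <<'E'
from plant import manip, optics, boxes_of, cut_out, spot_point
import numpy as np, cv2
def w(f,p): return f["R"].T@(np.array(p)-f["t"])
def proj(f,X):
    c=np.atleast_2d(X)@f["R"].T+f["t"]; s=c[:,:2]/c[:,2:]; r2=(s**2).sum(1,keepdims=True)
    s=s*(1+f["k1"]*r2); K=f["camera_matrix"]; return s@K[:2,:2].T+K[:2,2]
def ray(f,uv,z):
    K=f["camera_matrix"]; d=(np.atleast_2d(uv)-K[:2,2])/[K[0,0],K[1,1]]; s=d.copy()
    for _ in range(20): s=d/(1+f["k1"]*(s**2).sum(1,keepdims=True))
    v=np.c_[s,np.ones(len(s))]@f["R"]; o=-f["R"].T@f["t"]; return o+v*((z-o[2])/v[:,2])[:,None]
def rotR(q):
    a,b,c,d=q
    return np.array([[1-2*(c*c+d*d),2*(b*c-a*d),2*(b*d+a*c)],[2*(b*c+a*d),1-2*(b*b+d*d),2*(c*d-a*b)],[2*(b*d-a*c),2*(c*d+a*b),1-2*(b*b+c*c)]])
E
python3 - <<'E'
from h import *
np.set_printoptions(precision=4,suppress=True)
s=manip.read_state(); print(s, manip.tcp_to_grasp); print(rotR(s["tool_rot"]))
ims=[]
for n in ("scene","top"):
    f=optics.grab_frame(n); ims.append(f["image"]); cv2.imwrite(f"pics/{n}0.png",f["image"][:,:,::-1])
    print(n,"cam",-f["R"].T@f["t"],f["k1"],f["camera_matrix"][0])
    for l in ("jig","home","mould_lower","ejector_top","mould_upper","weight_200g","timer","tape_roll"):
        print(l,[(round(d["score"],2),w(f,d["position"]),proj(f,w(f,d["position"]))[0].round()) for d in spot_point(l,f)])
E
```

```text
pics
{'clock': 0.0, 'joints': array([ 1.271 ,  0.4684, -0.0116,  1.6037,  0.006 ,  1.0714, -0.0563]), 'qvel': array([-0.0011, -0.001 ,  0.0008, -0.0012, -0.0001,  0.0008,  0.0004]), 'joint_torque': array([  0.0002, -53.2401,   0.0216, -25.1312,   0.0114,   0.0078,
        -0.    ]), 'position': array([ 0.1649, -0.6282,  0.2303]), 'tool_rot': array([-0.0009,  0.9918,  0.128 , -0.0002]), 'wrist_force': array([-0.3249,  0.4083,  0.8515]), 'ft_torque': array([ 0.0019, -0.0344, -0.0252]), 'grip_width': 0.08500019548243964} 0.0187
[[ 0.9672  0.2539 -0.0006]
 [ 0.2539 -0.9672  0.0017]
 [-0.0001 -0.0018 -1.    ]]
scene cam [ 0.2686 -0.46    0.6454] -0.10247987236107751 [395.3642   0.     278.7071]
jig [(0.95, array([ 0.5351, -0.1418, -0.0013]), array([324., 313.]))]
home [(0.91, array([ 0.5494, -0.1174,  0.0088]), array([323., 297.]))]
mould_lower [(0.92, array([ 0.5353, -0.1493,  0.0105]), array([326., 312.]))]
ejector_top [(0.63, array([ 0.5363, -0.1547,  0.0408]), array([330., 305.]))]
mould_upper [(0.92, array([0.4165, 0.1555, 0.0002]), array([207., 234.])), (0.77, array([0.3703, 0.3302,
[... 745 characters left out ...]
ector_top [(0.49, array([ 0.537 , -0.1478,  0.0295]), array([382., 220.]))]
mould_upper [(0.86, array([ 0.4178,  0.1601, -0.0026]), array([263., 266.])), (0.77, array([ 0.554 ,  0.173 , -0.0055]), array([259., 215.])), (0.57, array([ 0.3696,  0.3292, -0.0011]), array([197., 284.])), (0.49, array([ 0.538 , -0.1497,  0.0317]), array([383., 219.])), (0.39, array([ 0.7676,  0.1469, -0.0035]), array([270., 138.]))]
weight_200g [(0.69, array([ 0.7505, -0.052 ,  0.0031]), array([343., 144.]))]
timer [(0.93, array([0.7693, 0.1478, 0.0003]), array([269., 137.])), (0.58, array([ 0.5361, -0.1535,  0.0105]), array([383., 222.]))]
tape_roll [(0.5, array([ 0.504 ,  0.4033, -0.0009]), array([171., 232.]))]
```

```bash
python3 - <<'E'
import cv2,numpy as np
a=cv2.imread("pics/scene0.png");b=cv2.imread("pics/top0.png")
A=cv2.resize(a[140:380,110:440],None,fx=2.4,fy=2.4,interpolation=2)
cv2.imwrite("pics/c1.png",A)
B=cv2.resize(b[110:320,160:430],None,fx=2.85,fy=2.85,interpolation=2)
cv2.imwrite("pics/c2.png",B)
E
```

```text
(no output)
```

View pics/c1.png

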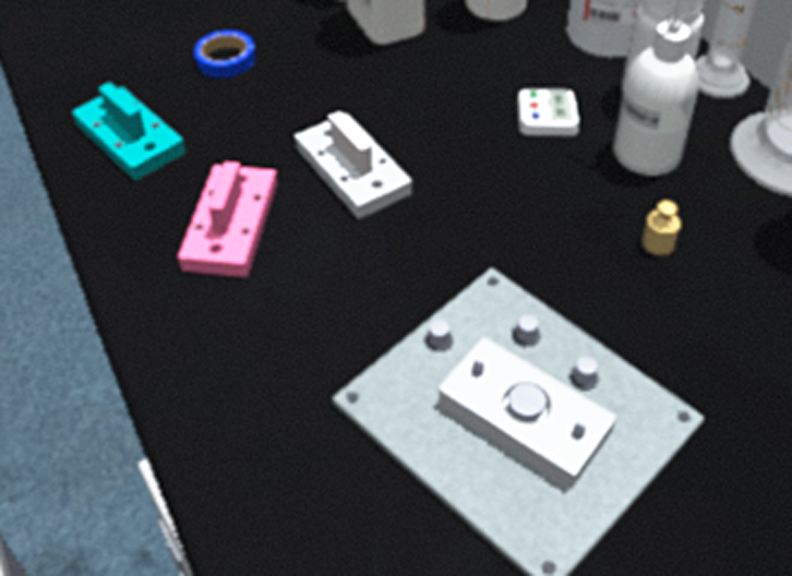

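View pics/c2.png

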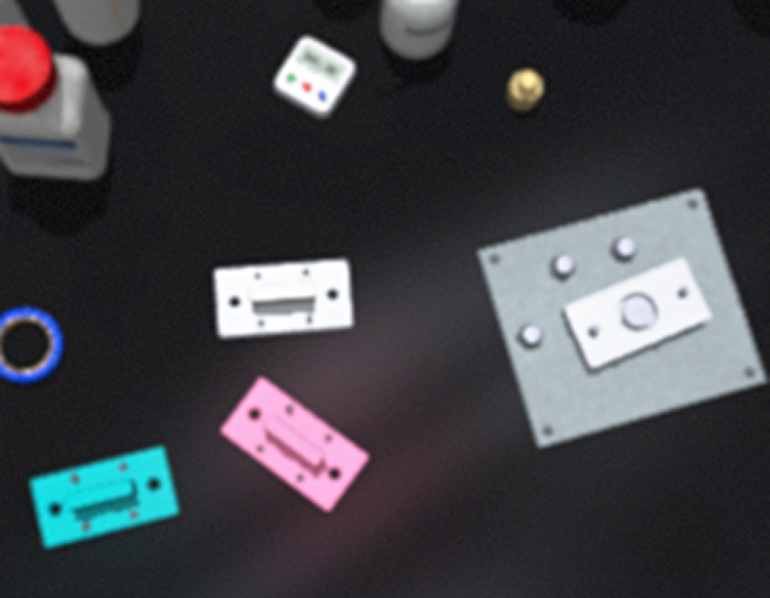

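The white aluminium plate (top crop 283,298; full-frame 259,215 top and 257,211 scene) is the meant upper half. The pink one (top 263,266) and the turquoise one (top 197,284) are look-alikes. The crops already confirm this enlarged. Next I fit the poses.

```bash
cat >> h.py <<'E'
from scipy.optimize import minimize
def box(x0,x1,y0,y1,z0,z1): return np.array([[x,y,z] for x in(x0,x1) for y in(y0,y1) for z in(z0,z1)],float)/1000
cyl=lambda x,y,r,z0,z1: np.array([[x+r*np.cos(a),y+r*np.sin(a),z] for a in np.arange(0,6.28,.4) for z in(z0,z1)])/1000
M={"jig":[box(-95,95,-110,110,0,10)]+[cyl(x,y,8,10,28) for x,y in((58,40),(58,-20),(4,88))],
"mould_lower":[box(-30,30,-60,60,0,22),cyl(0,45,4,22,36),cyl(0,-45,4,22,36),cyl(0,0,14,22,27)],
"mould_upper":[box(-30,30,-60,60,0,18),box(-7,7,-30,30,18,54)]}
Z={"jig":0,"mould_lower":.01,"mould_upper":0}
def place(P,p,z): 
    c,s=np.cos(p[2]),np.sin(p[2]); return np.c_[P[:,0]*c-P[:,1]*s+p[0],P[:,0]*s+P[:,1]*c+p[1],P[:,2]+z]
def sil(f,l,p,z,k=4):
    m=np.zeros((420*k,560*k),np.uint8)
    for P in M[l]:
        q=(proj(f,place(P,p,z))+.5)*k-.5
        cv2.fillConvexPoly(m,cv2.convexHull(np.round(q).astype(np.int32)),1)
    return m
def fit(l,items,p0,z=None):
    z=Z[l] if z is None else z
    big=[(f,cv2.resize(cv2.GaussianBlur(m.astype(np.float32),(0,0),.7),None,fx=4,fy=4,interpolation=cv2.INTER_LINEAR)>.5) for f,m in items]
    cost=lambda p: sum((sil(f,l,p,z)!=m).sum()/m.sum() for f,m in big)
    r=None
    for _ in range(2):
        p=p0 if r is None else r.x
        r=minimize(cost,p,method="Nelder-Mead",options=dict(initial_simplex=np.vstack([p]+[np.array(p)+d for d in np.diag([.008,.008,.08])]),xatol=1e-4,fatol=1e-5))
    return r.x,r.fun
def mask(l,f,near=None):
    c=cut_out(l,f)
    if near is None: return c[0]["mask"]
    uv=proj(f,near)[0]
    return min(c,key=lambda d:np.hypot(*(np.argwhere(d["mask"]).mean(0)[::-1]-uv)))["mask"]
E
python3 - <<'E'
from h import *
np.set_printoptions(precision=4,suppress=True)
F=[optics.grab_frame(n) for n in("scene","top")]
for l,p0,near in(("jig",(.537,-.142,.26),[.537,-.142,.01]),("mould_lower",(.537,-.15,.4),[.537,-.15,.03]),("mould_upper",(.551,.17,0.05),[.551,.17,.02])):
    it=[(f,mask(l,f,near)) for f in F]
    for k in ([0],[1],[0,1]):
        print(l,k,*fit(l,[it[i] for i in k],p0), [m.sum() for _,m in it])
E
```

```text
jig [0] [ 0.5371 -0.143   0.2876] 0.31694899845449864 [np.int64(8250), np.int64(4973)]
jig [1] [ 0.5391 -0.1404  0.2891] 0.22240096521214558 [np.int64(8250), np.int64(4973)]
jig [0, 1] [ 0.5382 -0.1415  0.2848] 0.5659586224687831 [np.int64(8250), np.int64(4973)]
mould_lower [0] [ 0.5365 -0.1531  0.3997] 0.03600564794477565 [np.int64(2392), np.int64(1144)]
mould_lower [1] [ 0.5386 -0.1508  0.4083] 0.022545693334792602 [np.int64(2392), np.int64(1144)]
mould_lower [0, 1] [ 0.5381 -0.1516  0.4003] 0.09353383309490873 [np.int64(2392), np.int64(1144)]
mould_upper [0] [0.5475 0.1701 0.0984] 0.04171151776103337 [np.int64(1163), np.int64(1092)]
mould_upper [1] [0.5513 0.1715 0.0853] 0.03776391829261315 [np.int64(1163), np.int64(1092)]
mould_upper [0, 1] [0.5496 0.1713 0.0876] 0.13682059638215577 [np.int64(1163), np.int64(1092)]
```

```bash
python3 - <<'E'
from h import *
np.set_printoptions(precision=4,suppress=True)
F=[optics.grab_frame(n) for n in("scene","top")]
it=[]
for f in F:
    m=mask("jig",f)|mask("mould_lower",f,[.537,-.15,.03])
    it.append((f,cv2.morphologyEx(m.astype(np.uint8),cv2.MORPH_CLOSE,np.ones((7,7)))>0))
for k in ([0],[1],[0,1]):
    p,c=fit("jig",[it[i] for i in k],(.538,-.142,.285)); cs=np.array([[np.cos(p[2]),-np.sin(p[2])],[np.sin(p[2]),np.cos(p[2])]])
    print(k,p,c,"home",p[:2]+cs@[.02,.02])
    L=np.array({0:[.5365,-.1531],1:[.5386,-.1508]}.get(k[0]if len(k)==1 else 2,[.538,-.1516]))
    print(" lower in jig mm",cs.T@(L-p[:2])*1000)
E
```

```text
[0] [ 0.5372 -0.1434  0.2892] 0.022858990183976958 home [ 0.5506 -0.1185]
 lower in jig mm [-3.4197 -9.1158]
[1] [ 0.5394 -0.1409  0.2959] 0.01407035175879397 home [ 0.5527 -0.1159]
 lower in jig mm [-3.6471 -9.2585]
[0, 1] [ 0.5382 -0.142   0.2922] 0.0563439275818344 home [ 0.5516 -0.117 ]
 lower in jig mm [-2.9705 -9.1834]
```

```bash
python3 -m creep '[[4,-3.1,0,0],[4,-3.1,0,0],[4,-3.1,0,0],[4,-3.1,0,0],[4,-3.1,0,0],[4,-3.1,0,0],[4,-3.1,0,0],[4,-3.1,0,0],[4,-3.1,0,0],[4,-3.1,0,0],[4,-3.1,0,0],[4,-3.1,0,0]]' 7.4
python3 -m creep '[[0,0,0.8,-0.172],[0,0,0.8,-0.172],[0,0,0.8,-0.172],[0,0,0.8,-0.172],[0,0,0.8,-0.172],[0,0,0.8,-0.172],[0,0,0.8,-0.172],[0,0,0.8,-0.172],[0,0,0.8,-0.172],[0,0,0.8,-0.168],[0,0,0.8,0],[0,0,0,0]]'
cat > g.py <<'E'
import sys
from h import *
# tool-frame shift to a world TCP target and jaw (tool y) angle
x,y,z,a=map(float,sys.argv[1:5])
s=manip.read_state(); R=rotR(s["tool_rot"]); d=R.T@(np.array([x,y,z])-s["position"])
j=np.arctan2(R[1,1],R[0,1]); e=(a-j+np.pi/2)%np.pi-np.pi/2
print("cm",(d*100).round(2),"turn",round(-e,3),"| t",round(s["clock"],2),"pos",s["position"].round(4),"jaw",round(j,3),"F",s["wrist_force"].round(1),"w",round(s["grip_width"]*1000,1))
E
python3 g.py 0.535 -0.144 0.06 0.402
```

```text
clock: 3.1
position: [0.5358, -0.1458, 0.2315]
tool_rot: [0.0, 0.992, 0.128, 0.0]
wrist_force: [0.0, -0.8, -0.3]
grip_width: 0.0741
clock: 4.6
position: [0.5344, -0.1471, 0.1427]
tool_rot: [-0.001, 0.553, 0.833, -0.0]
wrist_force: [0.4, 0.3, -0.3]
grip_width: 0.0741
cm [0.26 0.18 8.27] turn -0.003 | t 4.6 pos [ 0.5344 -0.1471  0.1427] jaw 0.399 F [ 0.4  0.3 -0.3] w 74.1
```

```bash
python3 -m creep '[[0.26,0.18,2.5,0],[0,0,2.5,0],[0,0,2.5,0],[0,0,2,0],[0,0,1,0],[0,0,0,0]]'
python3 -m creep '[[0,0,1,0],[0,0,0.8,0],[0,0,0.5,0],[0,0,0,0]]'
python3 g.py 0.535 -0.144 0.015 0.402
```

```text
clock: 5.35
position: [0.5354, -0.1438, 0.0379]
tool_rot: [-0.0, 0.552, 0.834, -0.0]
wrist_force: [0.0, 0.5, 0.6]
grip_width: 0.0744
clock: 5.85
position: [0.5352, -0.1439, 0.0148]
tool_rot: [-0.0, 0.552, 0.834, -0.0]
wrist_force: [-0.4, -0.3, -1.1]
grip_width: 0.0737
cm [-0.   -0.02 -0.02] turn -0.0 | t 5.85 pos [ 0.5352 -0.1439  0.0148] jaw 0.402 F [-0.4 -0.3 -1.1] w 73.7
```

```bash
python3 -m creep '[[0,0,0,0],[0,0,0,0],[0,0,0,0],[0,0,0,0],[0,0,0,0]]' 5.5 30
python3 -m creep '[[0,0,0,0.055],[0,0,0,0.055],[0.6,0,0,0],[0.6,0,0,0],[0.6,0,0,0],[0,0,0,0]]'
python3 g.py 0.535 -0.144 0.015 0.292
python3 - <<'E'
from h import *
F=[optics.grab_frame(n) for n in("scene","top")]
cv2.imwrite("pics/s1.png",cv2.resize(F[0]["image"][200:380,230:430,::-1],None,fx=3,fy=3,interpolation=2))
E
```

```text
clock: 6.48
position: [0.5354, -0.144, 0.0155]
tool_rot: [-0.0, 0.552, 0.834, -0.0]
wrist_force: [-2.6, -0.2, 5.2]
grip_width: 0.059
clock: 7.22
position: [0.5303, -0.1255, 0.0155]
tool_rot: [-0.0, 0.596, 0.803, 0.0]
wrist_force: [-0.4, -0.3, 5.2]
grip_width: 0.0589
cm [-1.91 -0.08  0.05] turn 0.001 | t 7.22 pos [ 0.5303 -0.1255  0.0155] jaw 0.293 F [-0.4 -0.3  5.2] w 58.9
```

View pics/s1.png

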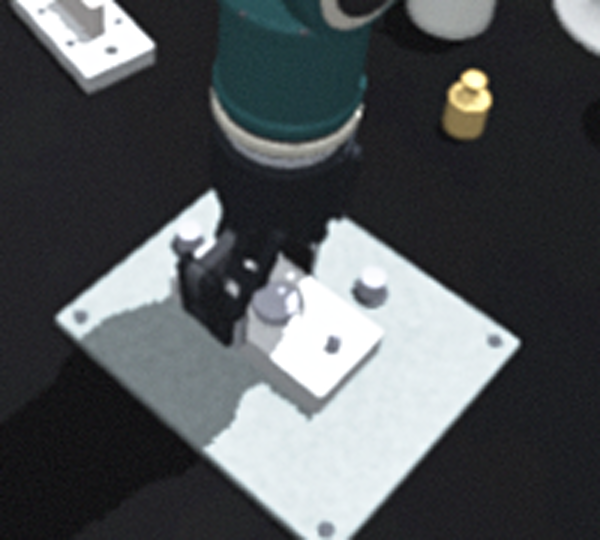

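```bash
python3 -m creep '[[0,0,-0.1,0],[0,0,0,0],[-0.6,0,0,0],[-0.6,0,0,0],[-0.6,0,0,0],[0,0,0,0]]' 7.0
python3 -m creep '[[0,0,0,0],[0,0,0,0],[0,0,0,0],[0,0,0,0],[0,0,0,0]]' 5.5 40
python3 - <<'E'
from h import *
np.set_printoptions(precision=4,suppress=True)
F=[optics.grab_frame(n) for n in("scene","top")]
p=np.array([.5382,-.142,.2922]);cs=np.array([[np.cos(p[2]),-np.sin(p[2])],[np.sin(p[2]),np.cos(p[2])]])
s=manip.read_state();print("tcp in jig",cs.T@(s["position"][:2]-p[:2])*1000, s["wrist_force"])
for f in F: 
  for l in("mould_lower","ejector_top"):
    for d in spot_point(l,f)[:2]: print(l,d["score"],cs.T@(w(f,d["position"])[:2]-p[:2])*1000)
E
```

```text
clock: 8.07
position: [0.5356, -0.1448, 0.0162]
tool_rot: [0.0, 0.597, 0.802, -0.0]
wrist_force: [0.2, -0.7, -0.1]
grip_width: 0.0702
clock: 8.7
position: [0.5358, -0.144, 0.0166]
tool_rot: [0.0, 0.597, 0.802, 0.0]
wrist_force: [0.8, -0.2, 5.9]
grip_width: 0.0587
tcp in jig [-2.9391 -1.1486] [-0.5057  0.0234  5.2687]
mould_lower 0.65 [-5.3556 12.1005]
ejector_top 0.44 [0.1368 6.0534]
mould_lower 0.91 [-3.2214  8.8392]
ejector_top 0.42 [-2.0666 13.1817]
```

```bash
python3 -m creep '[[0.5,0,0,0],[0.4,0.3,0,0],[0,0.5,0,0],[0,0.5,0,0],[0,0.4,0,0],[0,0,0,0]]'
python3 g.py 0.535 -0.144 0.015 0.292
python3 -m creep '[[0,0.15,0,0],[0,0.15,0,0],[0,0.15,0,0],[0,0.15,0,0],[0,0,0,0]]'
python3 g.py 0.535 -0.144 0.015 0.292
```

```text
clock: 9.75
position: [0.5472, -0.1307, 0.0166]
tool_rot: [-0.001, 0.597, 0.802, -0.002]
wrist_force: [-7.0, -2.6, 11.3]
grip_width: 0.0592
cm [-0.92 -1.55  0.16] turn -0.0 | t 9.75 pos [ 0.5472 -0.1307  0.0166] jaw 0.292 F [-7.  -2.6 11.3] w 59.2
clock: 10.38
position: [0.5523, -0.1291, 0.0166]
tool_rot: [-0.002, 0.597, 0.802, -0.002]
wrist_force: [-8.9, -2.9, 14.5]
grip_width: 0.0588
cm [-0.93 -2.08  0.17] turn -0.0 | t 10.38 pos [ 0.5523 -0.1291  0.0166] jaw 0.292 F [-8.9 -2.9 14.5] w 58.8
```

```bash
python3 -m creep '[[0,0.15,0,0],[0,0.15,0,0],[0,0,0,0]]'
python3 -m creep '[[0,0.15,0,0],[0,0.15,0,0],[0,0,0,0]]'
python3 g.py 0.535 -0.144 0.015 0.292
```

```text
clock: 10.75
position: [0.555, -0.1283, 0.0166]
tool_rot: [-0.002, 0.597, 0.802, -0.002]
wrist_force: [-8.4, -3.0, 15.0]
grip_width: 0.059
clock: 11.12
position: [0.5551, -0.1283, 0.0167]
tool_rot: [-0.004, 0.597, 0.802, -0.005]
wrist_force: [-17.2, -3.4, 24.0]
grip_width: 0.0593
cm [-0.93 -2.38  0.2 ] turn -0.001 | t 11.12 pos [ 0.5551 -0.1283  0.0167] jaw 0.291 F [-17.2  -3.4  24. ] w 59.3
```

```bash
python3 -m creep '[[0.15,-0.05,0,0],[0.15,0,0,0],[0.15,0,0,0],[0,0,0,0]]'
python3 g.py 0.535 -0.144 0.015 0.292
python3 -m creep '[[0.15,0,0,0],[0.15,0,0,0],[0,0,0,0]]'
python3 g.py 0.535 -0.144 0.015 0.292
```

```text
clock: 11.62
position: [0.5551, -0.128, 0.0167]
tool_rot: [-0.001, 0.598, 0.801, -0.005]
wrist_force: [-11.4, -11.6, 17.3]
grip_width: 0.0592
cm [-0.96 -2.38  0.19] turn -0.004 | t 11.62 pos [ 0.5551 -0.128   0.0167] jaw 0.288 F [-11.4 -11.6  17.3] w 59.2
clock: 12.0
position: [0.555, -0.1274, 0.0167]
tool_rot: [0.0, 0.599, 0.801, -0.006]
wrist_force: [-8.8, -15.1, 14.9]
grip_width: 0.0585
cm [-1.03 -2.38  0.2 ] turn -0.005 | t 12.0 pos [ 0.555  -0.1274  0.0167] jaw 0.287 F [ -8.8 -15.1  14.9] w 58.5
```

```bash
python3 - <<'E'
from h import *
F=[optics.grab_frame(n) for n in("scene","top")]
a=cv2.resize(F[0]["image"][230:340,260:400,::-1],None,fx=5.6,fy=5.4,interpolation=2)
cv2.imwrite("pics/s2.png",a)
E
```

```text
(no output)
```

View pics/s2.png

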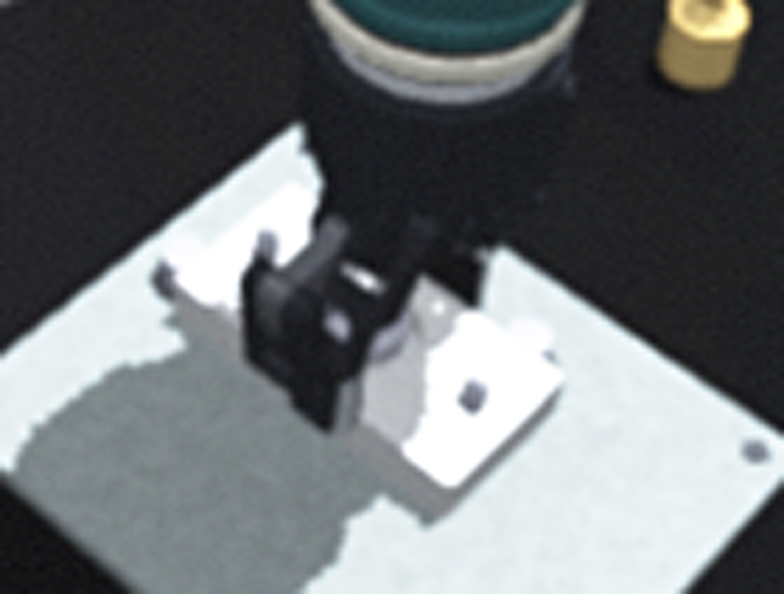

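The block's left end is at the left pin (about 170,280 in the crop) and its far side meets the right-hand pin (about 540,345). Now a firmer y push with the x preload relaxed, then x again.

```bash
python3 -m creep '[[0.2,-0.1,0,0],[0.2,-0.1,0,0],[0.1,0,0,0],[0,0,0,0]]'
python3 g.py 0.535 -0.144 0.015 0.292
python3 -m creep '[[0,0.2,0,0],[0,0.2,0,0],[0,0,0,0]]'
python3 g.py 0.535 -0.144 0.015 0.292
```

```text
clock: 12.6
position: [0.5548, -0.1272, 0.0166]
tool_rot: [0.004, 0.599, 0.801, -0.005]
wrist_force: [2.0, -24.6, 3.6]
grip_width: 0.0588
cm [-1.05 -2.37  0.19] turn -0.006 | t 12.6 pos [ 0.5548 -0.1272  0.0166] jaw 0.286 F [  2.  -24.6   3.6] w 58.8
clock: 12.98
position: [0.5549, -0.1271, 0.0166]
tool_rot: [0.002, 0.599, 0.8, -0.008]
wrist_force: [-10.0, -25.5, 15.5]
grip_width: 0.0589
cm [-1.05 -2.39  0.21] turn -0.007 | t 12.97 pos [ 0.5549 -0.1271  0.0166] jaw 0.285 F [-10.  -25.5  15.5] w 58.9
```

```bash
python3 -m creep '[[-0.3,-0.1,0,0],[-0.3,-0.1,0,0],[-0.2,0,0,0],[0,0,0,0]]'
python3 g.py 0.535 -0.144 0.015 0.292
python3 -m creep '[[0,0,0,0],[0,0,0,0],[0,0,0,0],[0,0,-0.5,0],[0,0,-1.5,0],[0,0,-3,0],[0,0,-5,0],[0,0,-5,0],[0,0,0,0]]' 7.2
python3 - <<'E'
from h import *
np.set_printoptions(precision=4,suppress=True)
F=[optics.grab_frame(n) for n in("scene","top")]
cv2.imwrite("pics/s3.png",cv2.resize(F[0]["image"][230:340,260:400,::-1],None,fx=5.6,fy=5.4,interpolation=2))
cv2.imwrite("pics/t3.png",F[1]["image"][:,:,::-1])
for f in F:
    lo=mask("mould_lower",f,[.552,-.117,.03])
    try:
        pl,c=fit("mould_lower",[(f,lo)],(.552,-.117,.29))
        print(pl,c,lo.sum(),manip.read_state()["position"])
    except Exception as e: print(e)
E
```

```text
clock: 13.48
position: [0.555, -0.1273, 0.0166]
tool_rot: [-0.001, 0.598, 0.801, -0.005]
wrist_force: [-12.9, -9.7, 17.9]
grip_width: 0.0584
cm [-1.04 -2.39  0.19] turn -0.004 | t 13.47 pos [ 0.555  -0.1273  0.0166] jaw 0.288 F [-12.9  -9.7  17.9] w 58.4
clock: 14.6
position: [0.5619, -0.1229, 0.1717]
tool_rot: [0.004, 0.597, 0.802, 0.002]
wrist_force: [0.7, -1.0, 0.4]
grip_width: 0.0718
[ 0.55   -0.1179  0.2967] 0.026083972085573733 2187 [ 0.5583 -0.123   0.1662]
[ 0.5524 -0.1136  0.3028] 0.15417256011315417 1018 [ 0.5581 -0.1228  0.1656]
```

View pics/s3.png

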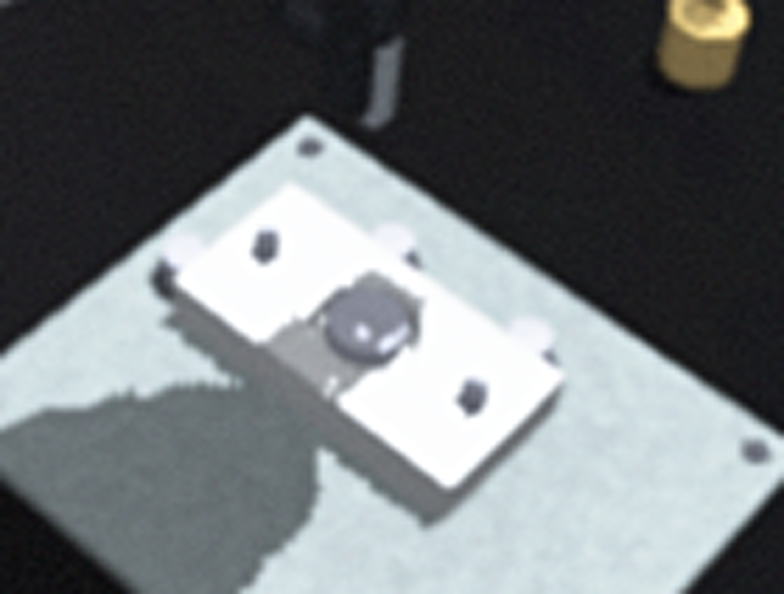

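The scene fit puts the block within 1 mm of home, with a yaw difference below 0.01. Opening the fingers may have let it spring back, so I'll nudge with shut fingers on the near face, then on the right end.

```bash
python3 g.py 0.5052 -0.1421 0.018 0.292
```

```text
cm [-0.33 -5.6  14.77] turn -0.0 | t 14.8 pos [ 0.5581 -0.1228  0.1656] jaw 0.292 F [ 0.3 -0.1 -0.7] w 71.7
```

```bash
python3 -m creep '[[-0.3,-2.8,0,0],[0,-2.8,0,0],[0,0,3,0],[0,0,3,0],[0,0,3,0],[0,0,3,0],[0,0,1.5,0],[0,0,0.7,0],[0,0,0,0]]' 0 40
python3 g.py 0.5052 -0.1421 0.018 0.292
python3 -m creep '[[0,0.3,0,0],[0,0.2,0,0],[0,0.2,0,0],[0,0,0,0]]'
python3 g.py 0.5052 -0.1421 0.018 0.292
```

```text
clock: 15.92
position: [0.5062, -0.1416, 0.0242]
tool_rot: [-0.0, 0.597, 0.802, -0.0]
wrist_force: [0.4, 0.1, 1.0]
grip_width: 0.0002
cm [-0.02 -0.11  0.62] turn 0.0 | t 15.93 pos [ 0.5062 -0.1416  0.0242] jaw 0.292 F [0.4 0.1 1. ] w 0.2
clock: 16.42
position: [0.5132, -0.1398, 0.0245]
tool_rot: [0.0, 0.597, 0.802, 0.0]
wrist_force: [-0.6, 0.3, 0.0]
grip_width: -0.0003
cm [ 0.01 -0.83  0.65] turn -0.0 | t 16.43 pos [ 0.5132 -0.1398  0.0245] jaw 0.292 F [-0.6  0.3  0. ] w -0.3
```

```bash
python3 -m creep '[[0,0.2,0.3,0],[0,0.2,0,0],[0,0,0,0]]'
python3 -m creep '[[0,0.2,0,0],[0,0.2,0,0],[0,0,0,0]]'
python3 -m creep '[[0,0.2,0,0],[0,0.2,0,0],[0,0,0,0]]'
python3 g.py 0.5596 -0.1978 0.10 0.292
```

```text
clock: 16.8
position: [0.5138, -0.1397, 0.0211]
tool_rot: [-0.002, 0.597, 0.802, -0.003]
wrist_force: [-7.8, -2.5, 10.5]
grip_width: -0.0001
clock: 17.18
position: [0.5142, -0.1397, 0.021]
tool_rot: [-0.004, 0.598, 0.802, -0.006]
wrist_force: [-17.5, -2.8, 19.3]
grip_width: -0.0003
clock: 17.55
position: [0.5144, -0.1396, 0.0209]
tool_rot: [-0.007, 0.598, 0.801, -0.009]
wrist_force: [-26.2, -5.2, 28.9]
grip_width: 0.0003
cm [-6.86  2.5  -7.97] turn -0.003 | t 17.55 pos [ 0.5144 -0.1396  0.0209] jaw 0.289 F [-26.2  -5.2  28.9] w 0.3
```

```bash
python3 -m creep '[[0,-0.6,0,0],[0,-0.8,0,0],[0,0,-4,0],[0,0,-4,0],[-3.4,2,0,0],[-3.4,2,0,0],[0,0,0,0]]'
python3 g.py 0.5596 -0.1978 0.021 0.292
```

```text
clock: 18.42
position: [0.5704, -0.1964, 0.101]
tool_rot: [0.001, 0.598, 0.801, 0.0]
wrist_force: [-1.3, 0.4, 0.1]
grip_width: -0.0001
cm [ 0.18 -1.09  8.  ] turn -0.003 | t 18.43 pos [ 0.5704 -0.1964  0.101 ] jaw 0.289 F [-1.3  0.4  0.1] w -0.1
```

```bash
python3 -m creep '[[0,-1.1,2,0],[0,0,3,0],[0,0,2,0],[0,0,1,0],[0.3,0,0,0],[0.3,0,0,0],[0.2,0,0,0],[0.2,0,0,0],[0,0,0,0]]'
python3 -m creep '[[0.2,0,0,0],[0.2,0,0,0],[0,0,0,0]]'
python3 -m creep '[[0.2,0,0,0],[0.2,0,0,0],[0,0,0,0]]'
```

```text
clock: 19.55
position: [0.5565, -0.1898, 0.0222]
tool_rot: [0.002, 0.597, 0.802, -0.0]
wrist_force: [1.5, -5.2, 0.4]
grip_width: 0.0
clock: 19.92
position: [0.5561, -0.1897, 0.0226]
tool_rot: [0.004, 0.598, 0.801, -0.001]
wrist_force: [4.1, -12.2, -2.0]
grip_width: -0.0
clock: 20.3
position: [0.556, -0.1895, 0.0232]
tool_rot: [0.006, 0.599, 0.801, -0.002]
wrist_force: [6.5, -18.4, -0.1]
grip_width: 0.0002
```

```bash
python3 -m creep '[[-0.8,0,0,0],[-0.8,0,0,0],[0,0,-4,0],[0,0,-6,0],[0,0,-3,0],[0,0,0,0]]' 5
python3 g.py 0.550 0.171 0.10 0.0876
```

```text
clock: 21.05
position: [0.5593, -0.1947, 0.1539]
tool_rot: [0.002, 0.596, 0.803, 0.001]
wrist_force: [-0.3, 0.1, 0.1]
grip_width: 0.05
cm [35.3   9.65  5.34] turn 0.205 | t 21.05 pos [ 0.5593 -0.1947  0.1539] jaw 0.293 F [-0.3  0.1  0.1] w 50.0
```

```bash
python3 -m creep '[[4.4,1.2,0,0],[4.4,1.2,0,0],[4.4,1.2,0,0],[4.4,1.2,0,0],[4.4,1.2,0,0],[4.4,1.2,0,0],[4.4,1.2,0,0],[4.4,1.2,0,0],[0,0,2,0.1],[0,0,2,0.105],[0,0,0,0]]'
python3 g.py 0.550 0.171 0.022 0.0876
python3 - <<'E'
from h import *
np.set_printoptions(precision=4,suppress=True)
f=optics.grab_frame("scene")
cv2.imwrite("pics/s4.png",cv2.resize(f["image"][140:260,180:330,::-1],None,fx=5,fy=5,interpolation=2))
E
```

```text
clock: 22.42
position: [0.546, 0.1693, 0.1085]
tool_rot: [-0.002, 0.675, 0.738, -0.002]
wrist_force: [0.3, -0.5, 0.3]
grip_width: 0.0496
cm [0.14 0.47 8.65] turn 0.002 | t 22.43 pos [0.546  0.1693 0.1085] jaw 0.089 F [ 0.3 -0.5  0.3] w 49.6
```

View pics/s4.png

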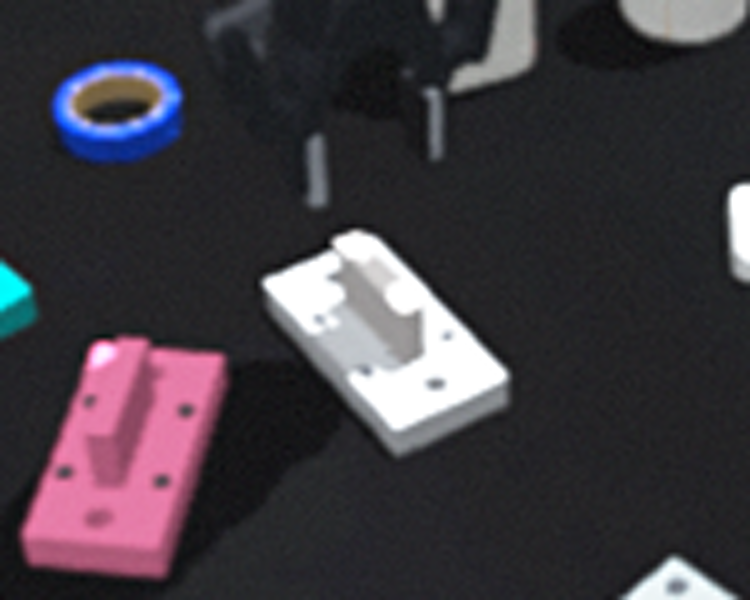

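The fingers hang above the white plate (rib about 375,300). Pink is to its left and turquoise further left, so this is the right one. Descending.

```bash
python3 -m creep '[[0.14,0.47,2,0],[0,0,2,0],[0,0,2,0],[0,0,1.5,0],[0,0,0.9,0],[0,0,0,0]]'
python3 g.py 0.550 0.171 0.022 0.0876
python3 -m creep '[[0,0,0,0],[0,0,0,0],[0,0,0,0],[0,0,0,0],[0,0,0,0],[0,0,0,0]]' 0.5 110
python3 g.py 0.550 0.171 0.022 0.0876
```

```text
clock: 23.22
position: [0.5525, 0.1713, 0.0266]
tool_rot: [-0.0, 0.676, 0.737, -0.0]
wrist_force: [0.3, 1.3, -0.6]
grip_width: 0.0502
cm [-0.01 -0.25  0.46] turn -0.0 | t 23.23 pos [0.5525 0.1713 0.0266] jaw 0.087 F [ 0.3  1.3 -0.6] w 50.2
clock: 23.98
position: [0.5531, 0.1715, 0.0282]
tool_rot: [0.0, 0.676, 0.737, 0.0]
wrist_force: [-2.9, 0.1, 6.6]
grip_width: 0.0122
cm [-0.02 -0.31  0.62] turn -0.001 | t 23.98 pos [0.5531 0.1715 0.0282] jaw 0.087 F [-2.9  0.1  6.6] w 12.2
```

```bash
python3 -m creep '[[0,0,-2,0],[0,0,-4,0],[0,0,-5,0],[0,0,0,-0.1],[0,0,0,-0.105],[0,0,0,0]]'
python3 g.py 0.5524 -0.117 0.12 0.292
```

```text
clock: 24.72
position: [0.5529, 0.171, 0.138]
tool_rot: [0.0, 0.597, 0.802, 0.0]
wrist_force: [-1.2, 0.0, -3.9]
grip_width: 0.0119
cm [-27.58  -8.29   1.79] turn -0.002 | t 24.73 pos [0.5529 0.171  0.138 ] jaw 0.29 F [-1.2  0.  -3.9] w 11.9
```

```bash
python3 -m creep '[[-4,-1.2,0,0],[-4,-1.2,0,0],[-4,-1.2,0,0],[-4,-1.2,0,0],[-4,-1.2,0,0],[-4,-1.2,0.6,0],[-3.6,-1.1,1.2,0],[0,0,0,0],[0,0,0,0]]'
python3 g.py 0.5524 -0.117 0.12 0.292
python3 - <<'E'
from h import *
np.set_printoptions(precision=4,suppress=True)
F=[optics.grab_frame(n) for n in("scene","top")]
cv2.imwrite("pics/s5.png",cv2.resize(F[0]["image"][200:340,230:410,::-1],None,fx=4.3,fy=4.2,interpolation=2))
s=manip.read_state();tz=s["position"];zu=tz[2]-.028
for f in F:
    for d in spot_point("mould_upper",f)[:2]: print("spot",d["score"],w(f,d["position"])-tz,w(f,d["position"]))
    for d in cut_out("mould_upper",f)[:2]:
        c=np.argwhere(d["mask"]).mean(0)[::-1]; print(d["score"],d["mask"].sum(),c,proj(f,[[tz[0],tz[1],zu+.01]])[0])
E
```

```text
clock: 25.85
position: [0.5528, -0.1162, 0.1195]
tool_rot: [-0.0, 0.597, 0.802, 0.0]
wrist_force: [-0.2, 0.4, -3.0]
grip_width: 0.0118
cm [-0.06 -0.07 -0.05] turn -0.001 | t 25.85 pos [ 0.5528 -0.1162  0.1195] jaw 0.291 F [-0.2  0.4 -3. ] w 11.8
spot 0.8 [-0.003  -0.0035 -0.0277] [ 0.5501 -0.1188  0.092 ]
spot 0.8 [-0.1842  0.446  -0.1206] [ 0.369   0.3307 -0.0009]
0.81 1306 [204.6907 231.3637] [328.355  264.7982]
0.59 976 [163.4406 194.541 ] [328.355  264.7982]
spot 0.75 [-0.1846  0.4432 -0.1213] [ 0.3686  0.328  -0.0015]
spot 0.68 [-0.1364  0.2748 -0.1232] [ 0.4168  0.1595 -0.0034]
0.85 1096 [197.1524 283.6359] [374.6606 208.2452]
0.82 684 [363.5497 211.386 ] [374.6606 208.2452]
```

View pics/s5.png

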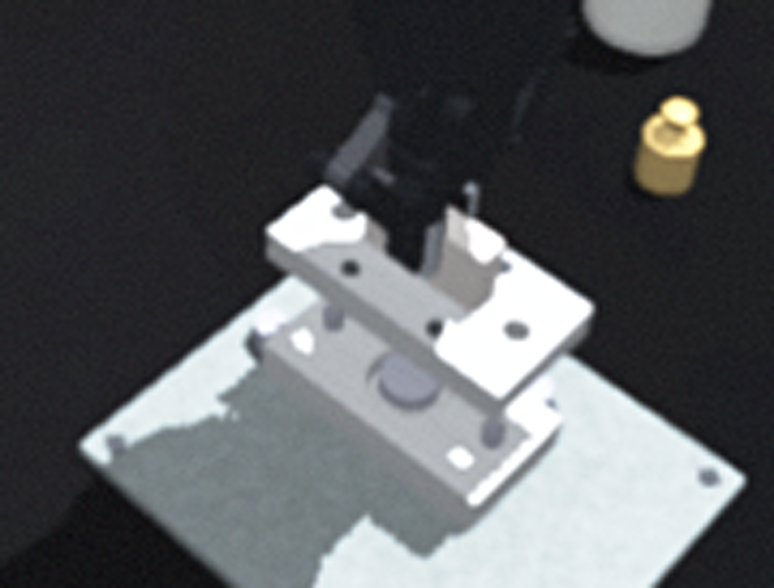

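```bash
python3 - <<'E'
from h import *
np.set_printoptions(precision=4,suppress=True)
f=optics.grab_frame("scene"); q=lambda L,z: ray(f,np.array(L,float)/[4.3,4.2]+[230,200]-.4,z)
C=q([(272,258),(500,406),(592,328)],.0915); 
h=q([(345,212),(516,330)],.1095)
print("upper corners",C,"centre",(C[0]+C[2])/2,"yaw",np.arctan2(*(C[0]-C[1])[[1,0]])-np.pi/2)
print("holes mid",h.mean(0),h, np.hypot(*(h[0]-h[1])[:2]))
# lower, fitted earlier in scene
p=(.550,-.1179,.2967); d=place(np.array([[0,.045,.038],[0,-.045,.038]]),p,.01); print("dowels",d,(proj(f,d)-[230,200])*[4.3,4.2])
E
```

```text
upper corners [[ 0.5074 -0.0705  0.0915]
 [ 0.5467 -0.1791  0.0915]
 [ 0.6018 -0.1659  0.0915]] centre [ 0.5546 -0.1182  0.0915] yaw 0.3467827774087602
holes mid [ 0.5516 -0.1188  0.1095] [[ 0.5389 -0.076   0.1095]
 [ 0.5643 -0.1616  0.1095]] 0.08924867776327428
dowels [[ 0.5368 -0.0749  0.048 ]
 [ 0.5632 -0.1609  0.048 ]] [[331.01   300.0668]
 [493.2421 416.2306]]
```

```bash
python3 -m creep '[[0.1,-0.1,0,-0.005],[0,0,1.5,0],[0,0,1.5,0],[0,0,0.8,0],[0,0,0,0],[0,0,0,0]]'
python3 g.py 0.5524 -0.117 0.060 0.292
python3 -m creep '[[0,0,0.3,0],[0,0,0.3,0],[0,0,0.2,0],[0,0,0,0]]'
python3 g.py 0.5524 -0.117 0.060 0.292
```

```text
clock: 26.95
position: [0.5519, -0.1161, 0.0814]
tool_rot: [0.0, 0.595, 0.804, 0.0]
wrist_force: [0.1, -0.6, -3.1]
grip_width: 0.0121
cm [-0.1   0.02  2.14] turn 0.005 | t 26.95 pos [ 0.5519 -0.1161  0.0814] jaw 0.297 F [ 0.1 -0.6 -3.1] w 12.1
clock: 27.45
position: [0.5515, -0.1162, 0.0731]
tool_rot: [-0.0, 0.595, 0.804, -0.0]
wrist_force: [-0.1, -0.4, -3.4]
grip_width: 0.0121
cm [-0.1   0.07  1.31] turn 0.005 | t 27.45 pos [ 0.5515 -0.1162  0.0731] jaw 0.297 F [-0.1 -0.4 -3.4] w 12.1
```

```bash
python3 -m creep '[[0,0,0.2,0],[0,0,0.2,0],[0,0,0,0]]'
python3 -m creep '[[0,0,0.2,0],[0,0,0.15,0],[0,0,0,0]]'
python3 g.py 0.5524 -0.117 0.060 0.292
```

```text
clock: 27.82
position: [0.5514, -0.1162, 0.0691]
tool_rot: [-0.0, 0.595, 0.804, -0.0]
wrist_force: [0.3, -0.9, -3.5]
grip_width: 0.0124
clock: 28.2
position: [0.5515, -0.1162, 0.0656]
tool_rot: [-0.0, 0.595, 0.804, -0.0]
wrist_force: [-0.1, 0.3, -2.6]
grip_width: 0.0119
cm [-0.1   0.07  0.56] turn 0.005 | t 28.2 pos [ 0.5515 -0.1162  0.0656] jaw 0.297 F [-0.1  0.3 -2.6] w 11.9
```

```bash
python3 -m creep '[[0,0,0.2,0],[0,0,0.2,0],[0,0,0.2,0],[0,0,0,0]]'
python3 g.py 0.5524 -0.117 0.060 0.292
python3 -m creep '[[0.1,0.1,0.2,0],[0.1,0.1,0.2,0],[0,0,0,0]]'
python3 g.py 0.5524 -0.117 0.060 0.292
```

```text
clock: 28.7
position: [0.5518, -0.1162, 0.0602]
tool_rot: [0.0, 0.595, 0.804, -0.0]
wrist_force: [-1.2, 1.2, 5.6]
grip_width: 0.012
cm [-0.09  0.04  0.02] turn 0.005 | t 28.7 pos [ 0.5518 -0.1162  0.0602] jaw 0.297 F [-1.2  1.2  5.6] w 12.0
clock: 29.08
position: [0.5519, -0.1162, 0.0601]
tool_rot: [0.001, 0.595, 0.804, -0.003]
wrist_force: [-18.2, -4.0, 43.5]
grip_width: 0.0122
cm [-0.09  0.02  0.01] turn 0.004 | t 29.07 pos [ 0.5519 -0.1162  0.0601] jaw 0.296 F [-18.2  -4.   43.5] w 12.2
```

```bash
python3 -m creep '[[0.15,0,-0.15,0],[0,0,0,0],[0,0,0,0]]'
python3 g.py 0.5524 -0.117 0.060 0.292
python3 - <<'E'
from h import *
np.set_printoptions(precision=4,suppress=True)
F=[optics.grab_frame(n) for n in("scene","top")]
cv2.imwrite("pics/s6.png",cv2.resize(F[0]["image"][225:345,255:405,::-1],None,fx=5,fy=5,interpolation=2))
for f in F: print([(d["score"].__round__(2),w(f,d["position"])) for l in("mould_lower","mould_upper") for d in spot_point(l,f)[:3]])
E
```

```text
clock: 29.45
position: [0.5522, -0.1159, 0.0602]
tool_rot: [0.002, 0.596, 0.803, -0.003]
wrist_force: [-11.1, -6.0, 27.4]
grip_width: 0.0117
cm [-0.11 -0.01  0.02] turn 0.003 | t 29.45 pos [ 0.5522 -0.1159  0.0602] jaw 0.295 F [-11.1  -6.   27.4] w 11.7
[(0.82, array([ 0.5483, -0.1144,  0.0106])), (0.61, array([ 0.5497, -0.1178,  0.0339])), (0.85, array([ 0.5506, -0.1197,  0.0325])), (0.74, array([0.4141, 0.156 , 0.    ])), (0.71, array([ 0.3684,  0.3284, -0.0023]))]
[(0.5, array([ 0.5533, -0.1191,  0.0083])), (0.8, array([ 0.3694,  0.3315, -0.0008])), (0.79, array([ 0.5555, -0.114 ,  0.0244])), (0.72, array([0.4178, 0.1589, 0.0006]))]
```

View pics/s6.png

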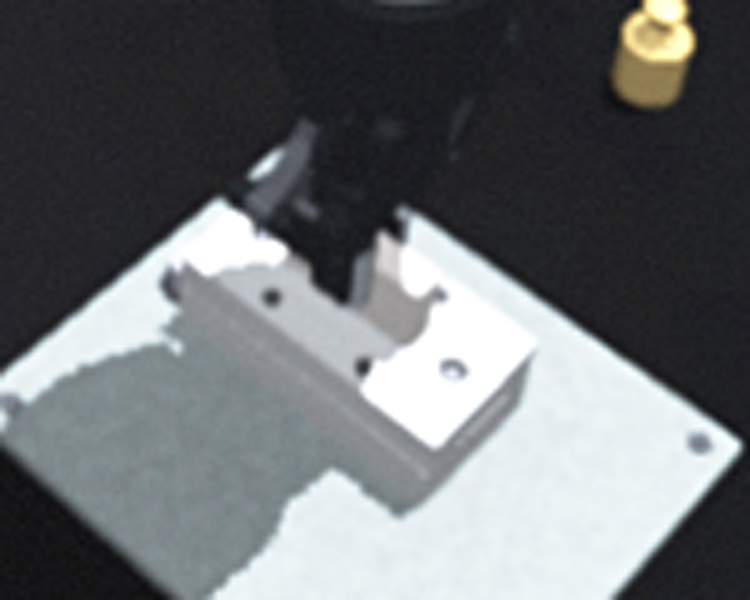

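The mould is shut: the seam runs from about (190,280) to (430,475) with no gap, the dowel shows in its hole at (452,370), and the left pin touches at (170,285). The arm is still pressing and pushing toward the pins.

```bash
python3 -c "
from plant import manip
s=manip.read_state();print(s['clock'],s['position'],s['wrist_force'],s['grip_width']);print(manip.close_job())"
```

```text
29.75 [ 0.55217872 -0.11593941  0.06014591] [-11.33113668  -7.32227207  27.14067821] 0.011964143283557523
the job is handed in; nothing more can be done
None
```

The mould is shut on its dowels with the lower half against all three pins, and I handed the job in at 29.75 s with the arm still holding it pressed. The hand-in call gives no verdict.

**What I did:**
- **Lower half:** I gripped it, straightened it and drove it against the far pins and the left pin. After letting go, I checked with shut fingers: 26 N on the near face and 18 N on the right end moved it by no more than about 0.6 mm, part of that arm give.
- **Upper half:** I took the white aluminium plate by its rib, not the pink or turquoise look-alikes. I set it on the dowels with almost no side force and pressed it down until it stopped. The stop came at a tool height of 60.1 mm against 60 mm expected.

**Last checks:**
- **Hold:** it is pressing down with about 27 N and pushing about 11 N in x and 7 N in y toward the pins, with the rib still gripped.
- **Force:** the peak reading was about 44 N along z (47 N in all) at the wrist, while pressing the held plate down.
- **Picture:** the last one shows no gap between the halves, a dowel in its hole and the left pin touching. The far pins were hidden.
- **Bystanders:** I never went near the weight, timer or tape roll, but I did not measure them again at the end.

**What disagreed:** the two cameras differed by 2–4 mm on absolute positions. The networks' last position estimates for the two halves scattered by a few mm, up to about 8 mm in height. I therefore relied on contact forces and arm positions for the final fit.

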